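# Hold the dispenser's latch down with its service key

### The job

The push dispenser has to be unlocked for refilling: pull the drawer of the small white unit well open by its handle, take the orange service key out of its stand in the drawer, pass its blade down through the key slot in the top of the dispenser and press the spring latch inside right down. Finish while still gripping the key by its orange bow and holding the latch down: do not let go. Leave the other kitchen things where they are.

Things in the scene. Friction and masses are not known exactly. Their poses are not given: they have to be found in the camera images.
- drawer (a joint): how far the drawer of the white unit is pulled out, in m: 0 shut, 0.13 at its end stop; it slides along the unit's -x (towards the robot), with about 1 N of friction, and stays where it is left
- unit: fixed white drawer unit with one drawer, 180 mm wide (y), 180 deep (x), 125 high; origin on the counter below the middle of its front face; +x runs back into the unit. It stands left or right of the dispenser, turned a little. The wooden drawer front covers its front face, is 12 mm thick, its top 119 mm above the counter
- drawer_handle (a point): middle of the drawer's steel bar handle (10 mm thick, 100 long along the unit's y), 57 mm in front of the unit's front face when shut, 95 mm above the counter, 30 mm below the unit's top, 45 mm in front of the drawer front; free above, so it can be pinched from above, front and back. Moves with the drawer; axes as the unit's
- key_grip (a point): centre of the orange bow (grip) of the loose service key, about 40 g, 80 mm tall, standing upright, blade down, in its stand in the drawer, hidden while the drawer is shut. Bow 12 mm thick along the key's x, 40 wide along y, 38 high; z up. At the start it is 84 mm above the counter. The key's axes then lie about along the unit's; half a turn about z is equivalent
- key_tip (a point): middle of the lower end of the key's grey blade, 61 mm below key_grip along the key's z; same axes. Blade 8 mm thick (x), 26 wide (y), 42 long below the bow
- stand (a point): centre of the top of the key's black stand in the drawer, 48 mm above the counter, 60 mm behind the drawer front's inner face; its hole is 25 mm deep with about 1.5 mm of play each side of the blade. Moves with the drawer; axes as the unit's
- slot (a point): centre of the mouth of the key slot in the flat top of the white dispenser, 190 mm above the counter, framed with black strips. The slot is 10 mm across x and 28 mm along y (1 mm of play all round the blade), with a 2 mm chamfer, in a lid 12 mm thick; z up, axes as the dispenser's, which may be turned differently from the unit
- latch (a joint): how far the red spring latch under the slot is pressed down, in m: 0 up, 0.012 at its stop; springs back when released. The blade meets it when its tip is 24 mm below the slot's mouth; it pushes back with 3 N at first, 7 N at its stop (tip 36 mm deep, bow still 6 mm above the dispenser's top)
- dispenser: fixed white push dispenser, 110 mm wide (y), 90 deep (x), its top 190 mm above the counter, on a tiled upstand 170 mm wide, 20 thick and 204 high; origin on the counter below the front face of the upstand, the housing reaching 90 mm from there to -x; slot 45 mm in front of the origin
- lunchbox: bystander: grey lunchbox with a steel spring clip, 126 x 176 x 60 mm, origin under its centre
- bowl: bystander: white ceramic bowl, 130 mm across, 55 high, origin under its centre
- mug: bystander: blue mug, 80 mm across, 90 high, origin under its centre
- jar: bystander: glass condiment jar with red flip-top, 64 mm across, 100 high, origin under its centre
- tin: bystander: small pepper tin, 56 mm across, 75 high, origin under its centre
- spoon: bystander: green silicone spoon, 200 mm long, lying on the counter between the unit and the dispenser

How it is judged:
On the way, in this order (a step that is already met when the one before it is completed fails the run):
1. the drawer is pulled well open (more than 100 mm) (value of joint drawer above 0.1 m), for 0.2 s.
2. the key is lifted clear of the drawer in the gripper (height (world z) of key_tip above 0.13 m and contact force between the fingers and key above 0.5 N), for 0.2 s.
At the end, for the whole second after the job is handed in: the key's blade is through the slot (tip more than 28 mm below the mouth, within 6 mm of its centre, upright within 0.15 rad, lined up with the slot), it presses the latch down more than 6 of its 12 mm, the key is still and is still gripped by its bow between the fingers (value of joint latch above 0.006 m and z of key_tip in the frame of slot below -0.028 m and horizontal distance between key_tip and slot below 0.006 m and angle between key_tip's own z axis and vertical below 0.15 rad and angle between the y axis of key_tip and the y axis of slot, either way round below 0.2 rad and contact force between the fingers and key above 1 N and distance between the grasp point and key_grip below 0.035 m and linear speed of key below 0.02 m/s); the arm keeps its last pose, push and grip.
It fails at once if another kitchen thing is pushed more than 40 mm (distance of any of lunchbox, bowl, mug, jar, tin, spoon from where it was at the start of the episode above 0.04 m).
It also fails if it takes over 58 s, if anything falls off the work surface, if the arm or the gripper's body presses on something with over 40 N, if the wrist force passes 120 N, or if a joint passes its speed limit or range.

### The arm

A 6-joint arm with a two-finger parallel gripper is mounted at the origin on the work surface. World frame = base frame: x ahead of the robot, y to its left, z up, the work surface at z = 0. Lengths are in m, angles in rad, forces in N, time in s.
With the tool pointing down it reaches from about 0.225 to 0.875 m from the base axis. Payload 3.4 kg.
Tool frame: the origin (TCP) lies at the very end of the fingers, on their centre line; the grasp point (between the pads) lies 19 mm behind it; z points along the fingers, y is the line along which they close (so a half turn about z gives the same grasp; the last joint's range is limited). The gripper opens to 85 mm and grips with 20 to 120 N. Pads are 22 mm wide; open, the fingers measure 114 mm over their backs; the gripper's body (76 mm by 85 mm) begins 54 mm behind the grasp point. The pads swing forward as they close: fully open they stand 13 mm farther back than shut.
Start: joints at [1.04, 0.276, 1.505, -0, 1.361, -0.121], TCP at [0.229, 0.527, 0.231] pointing down, gripper open.
Joint ranges: [-2.89, 2.89], [-0.75, 2.08], [0.22, 2.7], [-1.18, 4.32], [0.11, 2.71], [-2.7, 2.7]. Speed limits (rad/s): [2.57, 2.57, 3.14, 3.14, 3.14, 3.14].

### API

Orientations are given as a rotation vector (axis times angle).
In Python, from bench import manip gives the robot as it stands.
- The arm moves only by the tool move_arm, never from a script. Its arguments are lists of equal length, an entry for each row: "delta_rot": the turn, a rotation vector about the tool's x, y, z in rad, a list of three; "xyz": the shift along the tool's x, y, z in m, a list of three; "grip": the finger opening in m, from 0 to 0.0854. In form: {"delta_rot": [[ax, ay, az], ...], "xyz": [[x, y, z], ...], "grip": [grip, ...]}. A call has 1 to 8 rows; each row shifts and turns the commanded pose from where the row before left it, along the tool's axes as they then stand; what a row does not reach is not made up. A row lasts 1/12 s, in which the tool goes at most 41.7 mm and 7.16 degrees, less where a joint would pass 70% of its speed; a pose out of reach is approached as far as the arm can. A call with a gripper value outside its range is refused whole. The fingers move at their own pace and stop on an object; "force" is the grip in N (left out, the last holds). Time passes only in rows, so rows that do not move let the fingers close. It gives the time, the measured TCP pose, the force, the opening and the grip force at its end, in the units of the state.
- manip.sense(): the state, without advancing time (a new reading comes with each control period).
- manip.camera(name): name is "scene" or "top" or "wrist"; returns the picture (384x512x3 uint8, blue, green, red); there is no depth.
- manip.calibration(name): a dict with "vfov" (degrees; the focal length in pixels is half the picture's height over the tangent of half this angle, whatever the lens; pixels are square), "cx", "cy" (the principal point, pixels), "pose" (4x4, takes a point from camera to world coordinates); the wrist camera has in their place "hand_eye" (4x4, takes a point from camera to tool coordinates, whose origin is the TCP and whose axes are the flange's). Camera axes: x right, y down, z forward; pixel columns grow to the right and rows downward; lengths in m; the calibration is good to about 2 mm. A picture is of the moment at which its call begins: read the wrist's pose just before it. calibration takes no time and is no camera call.
- manip.hand_in(): hands the job in; it is judged then, once.
Trained networks look in the newest picture that a camera, given by its name, has taken for a name from the list of things; names that differ only in an ending like _2 or _b are one class to them, and where a whole thing is asked for, a point or a joint stands for the part that bears it (a point fixed in the world has none). Each returns a list of dicts, best first, with "conf" (0 to 1); they miss things now and then, are a little off and sometimes report something else, mostly with a low value. They report only what shows in the picture. A call takes as long as a camera call.
- manip.cut_out(camera, label): "pixels" (384x512 bool, what is visible of it) and "pixel" ([column, row] in pixels, amid what is visible of it).
- manip.spot_point(camera, label): "pixel" ([column, row] in pixels: a listed point, or the origin of a listed thing).
The state is a dict: "time": time; "joints": joint angles; "joint_vel": joint speeds; "effort": joint torques, N m; "tcp_pos": TCP position; "eef_rot": TCP orientation; "force": force on the tool from outside, world axes, zero at the start; "wrist_torque": the same for the moment, N m; "grip_width": opening from 0.0 (shut) to 1.0 (fully open); "grip_force": force on a finger pad.
Only numpy, scipy, OpenCV 4.12 (cv2) and the standard library are available. Lean on these libraries where they do the work, as an engineer would, in place of code of your own. Each camera call takes 0.05 s, during which the arm holds its last target. There are 200 camera calls.

## Working session

There is one attempt and no reset: what is moved stays moved. The work goes in short steps, Python scripts to look and compute and a tool call to move; the robot and the scene stay as the last step left them, time stands still between calls to the robot, and variables do not carry over. Pictures are saved under pics/ and viewed, at most 10 in all, crops included, and the job is handed in when it is done.

Besides the shell and the picture viewer there is one more tool, called after ">>>" as name(argument=value, ...), one argument or row to a line, values as JSON. move_arm: Moves the arm, as the interface text tells. Its arguments: {"type":"object","properties":{"delta_rot":{"type":"array"},"xyz":{"type":"array"},"grip":{"type":"array"},"force":{"type":"number"}},"required":["delta_rot","xyz","grip"]}

```bash
mkdir -p pics; ls; cat > h.py <<'E'
from bench import manip
import numpy as np, cv2
from scipy.spatial.transform import Rotation as R
def cam(n):
    s=manip.sense(); im=manip.camera(n); c=manip.calibration(n)
    if 'pose' in c: T=np.array(c['pose'])
    else:
        W=np.eye(4); W[:3,:3]=R.from_rotvec(s['eef_rot']).as_matrix(); W[:3,3]=s['tcp_pos']; T=W@np.array(c['hand_eye'])
    f=192/np.tan(np.radians(c['vfov'])/2)
    return im,(T,f,c['cx'],c['cy'])
def ray(C,p,z):
    T,f,cx,cy=C; d=T[:3,:3]@np.array([(p[0]-cx)/f,(p[1]-cy)/f,1]); o=T[:3,3]
    return o+d*(z-o[2])/d[2]
def proj(C,P):
    T,f,cx,cy=C; q=T[:3,:3].T@(np.array(P)-T[:3,3]); return np.array([cx+f*q[0]/q[2],cy+f*q[1]/q[2]])
def st():
    s=manip.sense(); print(round(s['time'],2),np.round(s['tcp_pos'],4),'R',np.round(R.from_rotvec(s['eef_rot']).as_matrix(),3).tolist(),'F',np.round(s['force'],1),'g',s['grip_width'],s['grip_force'],'j',np.round(s['joints'],2)); return s
E
python3 - <<'E'
from h import *
st()
hz={'drawer_handle':.095,'slot':.19,'unit':0,'dispenser':0}
ims=[]
for n in ['scene','top']:
    im,C=cam(n); ims.append(im); print(n,np.round(C[0],3).tolist(),C[1:])
    for l,z in hz.items():
        for r in manip.spot_point(n,l)[:2]: print(n,l,np.round(r['pixel'],1),round(r['conf'],2),np.round(ray(C,r['pixel'],z),4))
    cv2.imwrite(f'pics/{n}0.png',im)
E
```

```text
pics
0.0 [0.2288 0.5269 0.2304] R [[-0.917, 0.398, -0.001], [0.398, 0.917, -0.002], [0.0, -0.002, -1.0]] F [-0.   0.4 -0.5] g 1.0014951803797667 0.0 j [ 1.04  0.28  1.51 -0.    1.36 -0.12]
scene [[-0.998, -0.035, 0.046, 0.514], [-0.058, 0.681, -0.73, 0.794], [-0.006, -0.732, -0.681, 0.863], [0.0, 0.0, 0.0, 1.0]] (np.float64(367.27463510084596), 260.8975038223011, 191.81784639119982)
scene drawer_handle [241.6 256.7] 0.69 [0.6017 0.2184 0.095 ]
scene drawer_handle [231.7 174.7] 0.45 [ 0.6651 -0.1056  0.095 ]
scene slot [243.7 130.8] 0.92 [ 0.6328 -0.2173  0.19  ]
scene slot [268.8 135.6] 0.34 [ 0.5496 -0.1937  0.19  ]
scene unit [220.4 272.5] 0.8 [0.6665 0.2046 0.    ]
scene dispenser [232.5 174.2] 0.92 [ 0.6812 -0.2198 -0.    ]
top [[0.023, -0.997, 0.074, 0.451], [-1.0, -0.021, 0.017, -0.007], [-0.015, -0.075, -0.997, 1.391], [0.0, 0.0, 0.0, 1.0]] (np.float64(365.9387739336964), 253.94249831722797, 198.17000185859885)
top drawer_handle [200.6 182. ] 0.84 [0.6017 0.2063 0.095 ]
top slot [322.5 170.2] 0.77 [ 0.6382 -0.2112  0.19  ]
top unit [204.5 168.1] 0.91 [0.6667 0.2088 0.    ]
top dispenser [316.1 166.7] 0.91 [ 0.6808 -0.219   0.    ]
```

```bash
python3 - <<'E'
import cv2,numpy as np
a=cv2.imread('pics/scene0.png');b=cv2.imread('pics/top0.png')
cv2.imwrite('pics/s2.png',cv2.resize(a,(800,600)))
cv2.imwrite('pics/t2.png',cv2.resize(b[90:270,140:380],(800,600),interpolation=cv2.INTER_CUBIC))
E
```

```text
(no output)
```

View pics/s2.png

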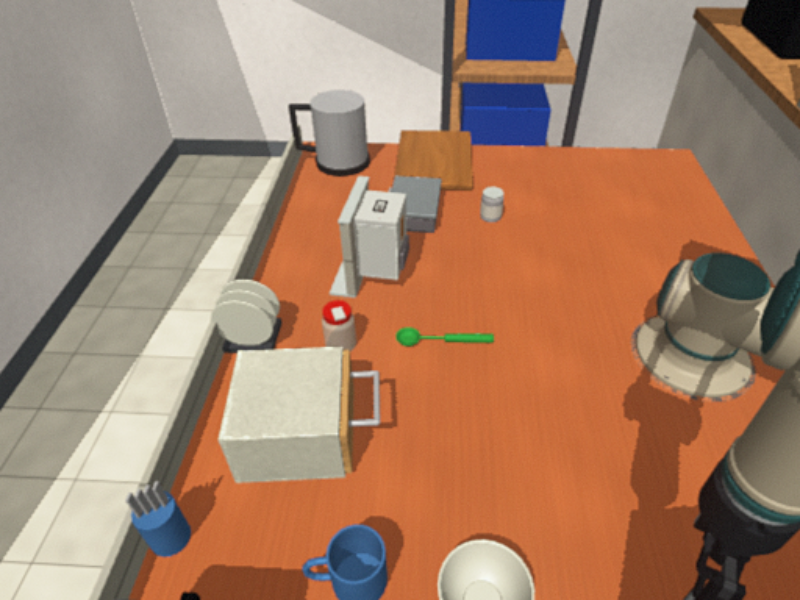

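View pics/t2.png

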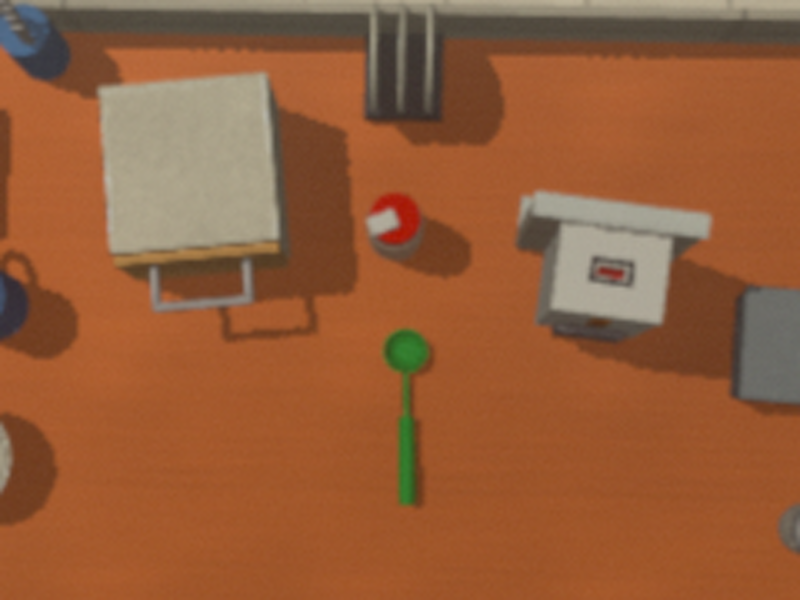

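The top view shows the unit on the left, handle ends at about crop (155,305) and (250,298), and the dispenser slot at (612,272) on the right, turned the other way. The jar and spoon lie between them.

```bash
cat >> h.py <<'E'
def moves(P,yaw):
    """delta to move tool (down) to TCP P with tool y at yaw(deg)"""
    s=manip.sense(); M=R.from_rotvec(s['eef_rot']).as_matrix(); a=np.radians(yaw)
    y=np.array([np.cos(a),np.sin(a),0]); z=np.array([0,0,-1.]); x=np.cross(y,z)
    G=np.array([x,y,z]).T
    print('from',np.round(s['tcp_pos'],4),'d_tool',np.round(M.T@(np.array(P)-s['tcp_pos']),4),'rot',np.round(R.from_matrix(M.T@G).as_rotvec(),4),'d_goal',np.round(G.T@(np.array(P)-s['tcp_pos']),4))
E
python3 - <<'E'
from h import *
c=manip.calibration('top'); C=(np.array(c['pose']),192/np.tan(np.radians(c['vfov'])/2),c['cx'],c['cy'])
def g(u,v,z): return ray(C,(140+u*.3,90+v*.3),z)
def yaw(a,b): d=b-a; return np.degrees(np.arctan2(d[1],d[0])),np.linalg.norm(d)
cs=[g(100,88,.125),g(267,74,.125),g(278,240,.125),g(110,253,.125)]
print(np.round(cs,3)); print([yaw(cs[i],cs[(i+1)%4]) for i in range(4)])
h=[g(155,303,.095),g(250,297,.095)];print(h,yaw(*h))
sl=[g(590,268,.19),g(634,275,.19)]; print(sl,yaw(*sl))
up=[g(537,193,.204),g(711,215,.204)]; print(up,yaw(*up))
E
```

```text
[[0.83  0.318 0.125]
 [0.848 0.141 0.125]
 [0.67  0.124 0.125]
 [0.653 0.3   0.125]]
[(np.float64(-84.08707621999179), np.float64(0.17814657437886222)), (np.float64(-174.59234423423075), np.float64(0.1784292958796583)), (np.float64(95.61177677466665), np.float64(0.17727625080524306)), (np.float64(5.686731107274532), np.float64(0.17749198015617693))]
[array([0.60458248, 0.25697053, 0.095     ]), array([0.61316784, 0.15514869, 0.095     ])] (np.float64(-85.18036578252975), np.float64(0.10218314503744992))
[array([ 0.63718471, -0.19312815,  0.19      ]), array([ 0.63108176, -0.23661866,  0.19      ])] (np.float64(-97.9880610311666), np.float64(0.04391663159350791))
[array([ 0.70839985, -0.13821305,  0.204     ]), array([ 0.68984352, -0.30879101,  0.204     ])] (np.float64(-96.20850894261214), np.float64(0.17158432525372955))
```

```bash
python3 - <<'E'
from h import *
moves((0.607,0.206,0.2),5.5)
E
```

```text
from [0.2291 0.5274 0.2313] d_tool [-0.4747 -0.1443  0.0313] rot [ 1.000e-04 -0.000e+00  1.065e+00] d_goal [-0.3562  0.3453  0.0313]
```

>>> move_arm(
  delta_rot=[
    [0,0,0.118],
    [0,0,0.118],
    [0,0,0.118],
    [0,0,0.118],
    [0,0,0.118],
    [0,0,0.118],
    [0,0,0.118],
    [0,0,0.118],
  ],
  xyz=[
    [0,0,0],
    [0,0,0],
    [0,0,0],
    [0,0,0],
    [0,0,0],
    [0,0,0],
    [0,0,0],
    [0,0,0],
  ],
  grip=[0.045,0.045,0.045,0.045,0.045,0.045,0.045,0.045],
)

```text
time: 1.17
tcp_pos: [0.2291, 0.5274, 0.2314]
eef_rot: [-1.975, -2.443, -0.0]
force: [-0.8, 0.6, 0.9]
grip_width: 0.526
grip_force: 0.0
```

>>> move_arm(
  delta_rot=[
    [0,0,0.121],
    [0,0,0],
    [0,0,0],
    [0,0,0],
    [0,0,0],
    [0,0,0],
    [0,0,0],
    [0,0,0],
  ],
  xyz=[
    [0,0,0],
    [-0.027,0.026,0.0],
    [-0.027,0.026,0.0],
    [-0.027,0.026,0.0],
    [-0.027,0.026,0.0],
    [-0.027,0.026,0.0],
    [-0.027,0.026,0.0],
    [-0.027,0.026,0.0],
  ],
  grip=[0.045,0.045,0.045,0.045,0.045,0.045,0.045,0.045],
)

```text
time: 1.83
tcp_pos: [0.4295, 0.3554, 0.2315]
eef_rot: [-2.112, -2.326, -0.001]
force: [1.2, 1.2, 0.4]
grip_width: 0.525
grip_force: 0.0
```

>>> move_arm(
  delta_rot=[
    [0,0,0],
    [0,0,0],
    [0,0,0],
    [0,0,0],
    [0,0,0],
    [0,0,0],
    [0,0,0],
    [0,0,0],
  ],
  xyz=[
    [-0.027,0.026,0.005],
    [-0.027,0.026,0.005],
    [-0.027,0.026,0.005],
    [-0.027,0.026,0.005],
    [-0.027,0.026,0.005],
    [-0.027,0.026,0.005],
    [0,0,0],
    [0,0,0],
  ],
  grip=[0.045,0.045,0.045,0.045,0.045,0.045,0.045,0.045],
)

```text
time: 2.5
tcp_pos: [0.6003, 0.2088, 0.2003]
eef_rot: [-2.116, -2.321, 0.002]
force: [-0.6, -0.2, -0.4]
grip_width: 0.523
grip_force: 0.0
```

```bash
python3 - <<'E'
from h import *
st(); im,C=cam('wrist'); cv2.imwrite('pics/w1.png',im)
for l,z in [('drawer_handle',.095)]:
    for r in manip.spot_point('wrist',l)[:2]: print(l,r['pixel'],r['conf'],ray(C,r['pixel'],z))
    for r in manip.cut_out('wrist',l)[:1]: print(r['conf'],r['pixels'].sum(),r['pixel'])
moves((0.607,0.206,0.076),5.5)
E
```

```text
2.5 [0.6003 0.2088 0.2003] R [[-0.092, 0.996, -0.001], [0.996, 0.092, -0.0], [0.0, -0.001, -1.0]] F [-0.6 -0.2 -0.4] g 0.5234889597481425 0.0 j [0.23 0.38 1.42 0.   1.34 0.13]
drawer_handle [257.1, 187.3] 0.96 [0.60360231 0.20575985 0.095     ]
0.86 8069 [310.2, 158.0]
from [0.5983 0.2112 0.2015] d_tool [-0.0061  0.0082  0.1255] rot [-0.0005 -0.0007  0.0007] d_goal [-0.006   0.0082  0.1255]
```

View pics/w1.png

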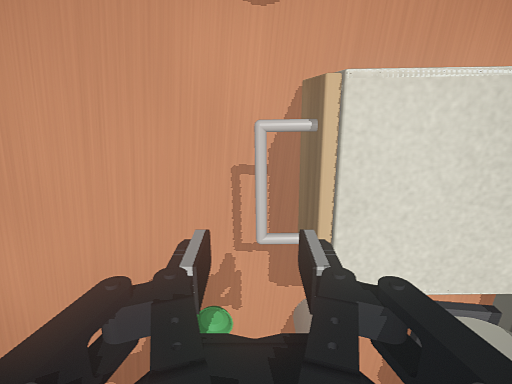

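Wrist view: the handle bar runs from (262,125) to (263,240), parallel to the pads and slightly right of their middle. I'll descend and grip it.

>>> move_arm(
  delta_rot=[
    [0,0,0],
    [0,0,0],
    [0,0,0],
    [0,0,0],
    [0,0,0],
    [0,0,0],
    [0,0,0],
    [0,0,0],
  ],
  xyz=[
    [-0.004,0.005,0.0],
    [0,0,0.03],
    [0,0,0.03],
    [0,0,0.03],
    [0,0,0.034],
    [0,0,0],
    [0,0,0],
    [0,0,0],
  ],
  grip=[0.045,0.045,0.045,0.045,0.045,0.045,0.0,0.0],
  force=40,
)

```text
time: 3.32
tcp_pos: [0.6044, 0.2077, 0.078]
eef_rot: [2.111, 2.327, 0.001]
force: [-0.6, 0.3, -0.1]
grip_width: 0.251
grip_force: 0.0
```

>>> move_arm(
  delta_rot=[
    [0,0,0],
    [0,0,0],
    [0,0,0],
    [0,0,0],
    [0,0,0],
  ],
  xyz=[
    [0,0,0],
    [0,0,0],
    [0,0,0],
    [0,0,0],
    [0,0,0],
  ],
  grip=[0.0,0.0,0.0,0.0,0.0],
)

```text
time: 3.73
tcp_pos: [0.6049, 0.2075, 0.0784]
eef_rot: [2.112, 2.325, 0.003]
force: [-0.6, 3.2, 5.1]
grip_width: 0.096
grip_force: 39.4
```

>>> move_arm(
  delta_rot=[
    [0,0,0],
    [0,0,0],
    [0,0,0],
    [0,0,0],
    [0,0,0],
    [0,0,0],
    [0,0,0],
    [0,0,0],
  ],
  xyz=[
    [0,-0.01,0],
    [0,-0.02,0],
    [0,-0.02,0],
    [0,-0.02,0],
    [0,-0.02,0],
    [0,-0.02,0],
    [0,-0.014,0],
    [0,0,0],
  ],
  grip=[0,0,0,0,0,0,0,0],
)

```text
time: 4.4
tcp_pos: [0.4775, 0.1938, 0.0783]
eef_rot: [-2.111, -2.326, 0.004]
force: [-0.9, -1.3, 6.2]
grip_width: 0.099
grip_force: 40.3
```

>>> move_arm(
  delta_rot=[
    [0,0,0],
    [0,0,0],
    [0,0,0],
    [0,0,0],
    [0,0,0],
  ],
  xyz=[
    [0,0,0],
    [0,0,0],
    [0,0,0],
    [0,0,0],
    [0,0,0],
  ],
  grip=[0,0,0.04,0.04,0.04],
)

```text
time: 4.82
tcp_pos: [0.4804, 0.1947, 0.0769]
eef_rot: [-2.112, -2.325, 0.002]
force: [0.3, -0.6, 0.0]
grip_width: 0.465
grip_force: 0.0
```

>>> move_arm(
  delta_rot=[
    [0,0,0],
    [0,0,0],
    [0,0,0],
    [0,0,0],
    [0,0,0],
  ],
  xyz=[
    [0,0,-0.03],
    [0,0,-0.035],
    [0,0,-0.035],
    [0,0,-0.035],
    [0,0,0],
  ],
  grip=[0.04,0.04,0.04,0.04,0.04],
)

```text
time: 5.23
tcp_pos: [0.485, 0.196, 0.2189]
eef_rot: [2.107, 2.32, 0.017]
force: [0.6, 1.2, 0.2]
grip_width: 0.468
grip_force: 0.0
```

```bash
python3 - <<'E'
from h import *
st()
for n in ['wrist','top']:
  im,C=cam(n); cv2.imwrite(f'pics/{n}2.png',im)
  for l,z in [('drawer_handle',.095),('key_grip',.084),('stand',.048),('slot',.19)]:
    for r in manip.spot_point(n,l)[:1]: print(n,l,np.round(r['pixel'],1),round(r['conf'],2),np.round(ray(C,r['pixel'],z),4))
E
```

```text
5.23 [0.485  0.196  0.2189] R [[-0.096, 0.995, 0.013], [0.995, 0.096, 0.003], [0.002, 0.013, -1.0]] F [0.6 1.2 0.2] g 0.46845061956675516 0.0 j [ 0.25  0.2   1.64 -0.    1.29  0.16]
wrist drawer_handle [244.7 180.5] 0.78 [0.4789 0.1931 0.095 ]
wrist key_grip [364.3 176.4] 0.77 [0.5918 0.2044 0.084 ]
wrist stand [354.6 163.1] 0.77 [0.5935 0.2096 0.048 ]
top drawer_handle [201.5 217.2] 0.6 [0.4762 0.1989 0.095 ]
top key_grip [205.4 182.9] 0.61 [0.6001 0.1907 0.084 ]
top stand [202.7 182.4] 0.93 [0.6058 0.2062 0.048 ]
top slot [322.5 169.3] 0.88 [ 0.6412 -0.2112  0.19  ]
```

View pics/wrist2.png

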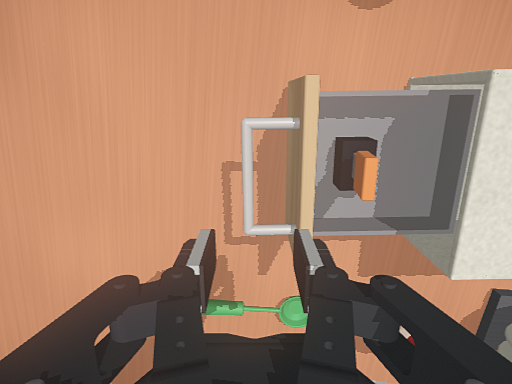

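Drawer open by about 0.125 m. The orange bow is at (366,175), standing upright in the black stand. I'll go above it for a closer look.

>>> move_arm(
  delta_rot=[
    [-0.013,0.002,0],
    [0,0,0],
    [0,0,0],
    [0,0,0],
    [0,0,0],
    [0,0,0],
  ],
  xyz=[
    [0,0.02,0.0],
    [0,0.03,0.0],
    [0,0.03,0.01],
    [0,0.03,0.005],
    [0,0,0],
    [0,0,0],
  ],
  grip=[0.045,0.045,0.045,0.045,0.045,0.045],
)

```text
time: 6.23
tcp_pos: [0.5914, 0.2055, 0.1967]
eef_rot: [2.109, 2.321, 0.014]
force: [-0.6, 0.1, -0.3]
grip_width: 0.533
grip_force: 0.0
```

```bash
python3 - <<'E'
from h import *
st()
im,C=cam('wrist'); cv2.imwrite('pics/w3.png',im)
for l,z in [('key_grip',.084),('stand',.048)]:
    for r in manip.spot_point('wrist',l)[:1]: print(l,np.round(r['pixel'],1),round(r['conf'],2),np.round(ray(C,r['pixel'],z),4))
hsv=cv2.cvtColor(im,cv2.COLOR_BGR2HSV)
r=manip.cut_out('wrist','key_grip')
if r:
    p=r[0]['pixels'].astype(np.uint8); print(r[0]['conf'],p.sum(),cv2.boundingRect(p)); 
    v=hsv[...,2][p>0]; print(np.percentile(v,[5,25,50,75,95]))
    cv2.imwrite('pics/w3m.png',p*255)
for d in [0]:  # predicted bow at spot estimates
    print('TCP proj z=.103',proj(C,np.append(manip.sense()['tcp_pos'][:2],.103)))
cv2.imwrite('pics/w3c.png',cv2.resize(im[100:300,160:360],(600,600),interpolation=cv2.INTER_CUBIC))
E
```

```text
6.23 [0.5914 0.2055 0.1967] R [[-0.095, 0.995, 0.01], [0.995, 0.095, 0.003], [0.002, 0.01, -1.0]] F [-0.6  0.1 -0.3] g 0.532592688341132 0.0 j [0.22 0.37 1.46 0.   1.31 0.13]
key_grip [254.6 181. ] 0.64 [0.5936 0.206  0.084 ]
stand [258.8 170.5] 0.55 [0.5981 0.207  0.048 ]
0.62 1005 (243, 154, 21, 55)
[115. 162. 223. 226. 227.]
TCP proj z=.103 [250.04043593 187.41854488]
```

View pics/w3c.png

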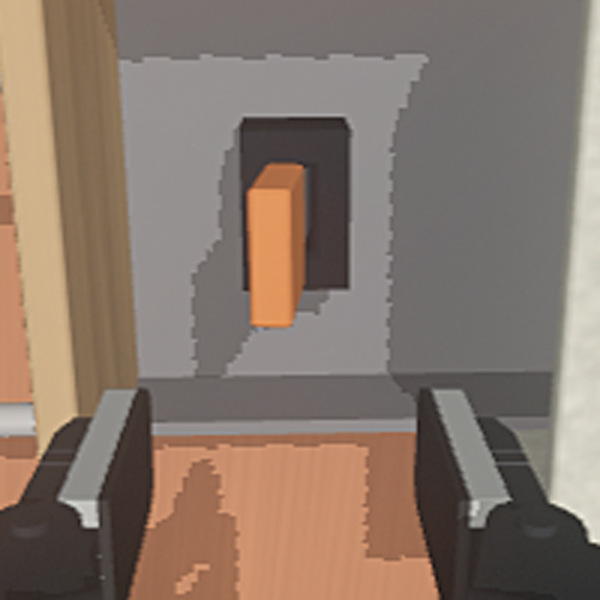

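The top face of the bow spans crop x 248–295, y 187–325, i.e. pixel (250.5,185). That is within about 1.5 mm of the tool axis and parallel to the pads. I'll descend and grip.

>>> move_arm(
  delta_rot=[
    [0,0,0],
    [0,0,0],
    [0,0,0],
    [0,0,0],
    [0,0,0],
    [0,0,0],
    [0,0,0],
    [0,0,0],
  ],
  xyz=[
    [0.0015,0.0,0.0],
    [0,0,0.03],
    [0,0,0.03],
    [0,0,0.03],
    [0,0,0.025],
    [0,0,0.014],
    [0,0,0],
    [0,0,0],
  ],
  grip=[0.045,0.045,0.045,0.045,0.045,0.045,0.045,0.045],
)

```text
time: 7.1
tcp_pos: [0.5916, 0.2077, 0.0695]
eef_rot: [2.107, 2.321, 0.017]
force: [0.5, 0.9, 0.2]
grip_width: 0.527
grip_force: 0.0
```

```bash
python3 -c "
from h import *
st()"
```

```text
7.1 [0.5916 0.2077 0.0695] R [[-0.096, 0.995, 0.012], [0.995, 0.096, 0.003], [0.002, 0.012, -1.0]] F [0.5 0.9 0.2] g 0.527237461991797 0.0 j [0.23 0.47 1.63 0.   1.03 0.13]
```

>>> move_arm(
  delta_rot=[
    [0.012,-0.002,0],
    [0,0,0],
    [0,0,0],
    [0,0,0],
    [0,0,0],
    [0,0,0],
    [0,0,0],
    [0,0,0],
  ],
  xyz=[
    [0,0,0.002],
    [0,0,0],
    [0,0,0],
    [0,0,0],
    [0,0,0],
    [0,0,0],
    [0,0,0],
    [0,0,0],
  ],
  grip=[0.045,0.0,0.0,0.0,0.0,0.0,0.0,0.0],
  force=60,
)

```text
time: 7.77
tcp_pos: [0.5926, 0.2077, 0.068]
eef_rot: [2.112, 2.325, 0.003]
force: [-0.6, 0.5, 2.7]
grip_width: 0.131
grip_force: 58.8
```

```bash
python3 -c "
from h import *
st()"
```

```text
7.77 [0.5926 0.2077 0.068 ] R [[-0.096, 0.995, 0.002], [0.995, 0.096, 0.0], [0.0, 0.002, -1.0]] F [-0.6  0.5  2.7] g 0.13136889985855107 58.7517249584198 j [0.23 0.48 1.62 0.   1.04 0.13]
```

>>> move_arm(
  delta_rot=[
    [0,0,0],
    [0,0,0],
    [0,0,0],
    [0,0,0],
    [0,0,0],
    [0,0,0],
    [0,0,0],
    [0,0,0],
  ],
  xyz=[
    [0,0,-0.01],
    [0,0,-0.015],
    [0,0,-0.02],
    [0,0,-0.04],
    [0,0,-0.04],
    [0,0,-0.04],
    [0,0,-0.04],
    [0,0,-0.025],
  ],
  grip=[0.0,0.0,0.0,0.0,0.0,0.0,0.0,0.0],
)

```text
time: 8.43
tcp_pos: [0.5928, 0.2076, 0.3028]
eef_rot: [2.11, 2.322, 0.009]
force: [0.8, 0.3, -0.1]
grip_width: 0.131
grip_force: 58.8
```

>>> move_arm(
  delta_rot=[
    [0,0,0],
    [0,0,0],
    [0,0,0.07],
    [0,0,0.07],
    [0,0,0.07],
    [0,0,0],
  ],
  xyz=[
    [0,0,0],
    [0,0,0],
    [0,0,0],
    [0,0,0],
    [0,0,0],
    [0,0,0],
  ],
  grip=[0.0,0.0,0.0,0.0,0.0,0.0],
)

```text
time: 8.93
tcp_pos: [0.591, 0.2072, 0.2952]
eef_rot: [-2.344, -2.089, 0.005]
force: [-0.1, 0.3, -0.2]
grip_width: 0.134
grip_force: 58.8
```

```bash
python3 - <<'E'
from h import *
st(); moves((0.635,-0.213,0.30),-6.5)
im,C=cam('wrist'); cv2.imwrite('pics/w4.png',im)
for l in ['key_grip','key_tip']:
    for r in manip.spot_point('wrist',l)[:1]: print(l,r)
E
```

```text
8.93 [0.591  0.2072 0.2952] R [[0.115, 0.993, -0.003], [0.993, -0.115, -0.001], [-0.001, -0.003, -1.0]] F [-0.1  0.3 -0.2] g 0.1337826440764418 58.81415247917175 j [ 0.23  0.33  1.27 -0.    1.55  0.34]
from [0.591  0.2072 0.2952] d_tool [-0.4124  0.092  -0.0045] rot [-0.0033  0.0013 -0.0017] d_goal [-0.4125  0.0913 -0.0048]
key_grip {'pixel': [255.0, 261.2], 'conf': 0.55}
key_tip {'pixel': [255.0, 212.3], 'conf': 0.72}
```

View pics/w4.png

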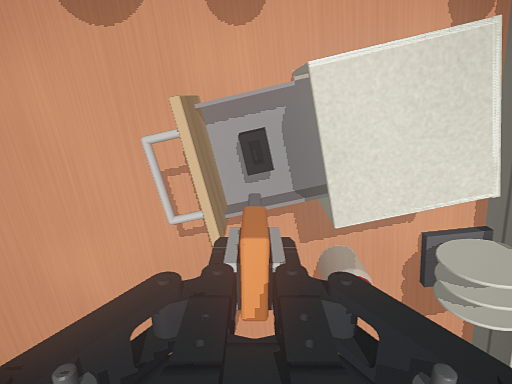

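Key held upright with the blade visible at (255,200). Now carry it to the dispenser, 50 mm past the slot, so the camera sees the slot beside the blade.

>>> move_arm(
  delta_rot=[
    [0,0,0],
    [0,0,0],
    [0,0,0],
    [0,0,0],
    [0,0,0],
    [0,0,0],
    [0,0,0],
    [0,0,0],
  ],
  xyz=[
    [-0.02,0.007,0],
    [-0.035,0.007,0],
    [-0.035,0.007,0],
    [-0.035,0.007,0],
    [-0.035,0.007,0],
    [-0.035,0.007,0],
    [-0.035,0.007,0],
    [-0.035,0.007,0],
  ],
  grip=[0.0,0.0,0.0,0.0,0.0,0.0,0.0,0.0],
)

```text
time: 9.75
tcp_pos: [0.6172, -0.0638, 0.297]
eef_rot: [-2.343, -2.093, -0.001]
force: [0.3, 0.1, 0.4]
grip_width: 0.135
grip_force: 58.8
```

>>> move_arm(
  delta_rot=[
    [0,0,0],
    [0,0,0],
    [0,0,0],
    [0,0,0],
    [0,0,0],
    [0,0,0],
    [0,0,0],
    [0,0,0],
  ],
  xyz=[
    [-0.035,0.007,0],
    [-0.035,0.007,0],
    [-0.035,0.007,0],
    [-0.035,0.007,0],
    [-0.035,0.007,0],
    [-0.02,0,0],
    [0,0,0],
    [0,0,0],
  ],
  grip=[0.0,0.0,0.0,0.0,0.0,0.0,0.0,0.0],
)

```text
time: 10.42
tcp_pos: [0.6297, -0.2609, 0.2963]
eef_rot: [-2.345, -2.089, -0.001]
force: [-0.3, 1.1, -0.1]
grip_width: 0.131
grip_force: 58.8
```

```bash
python3 - <<'E'
from h import *
st()
im,C=cam('wrist'); cv2.imwrite('pics/w5.png',im)
for l in ['slot','key_tip']:
    for r in manip.spot_point('wrist',l)[:1]: print(l,r, ray(C,r['pixel'],.19 if l=='slot' else manip.sense()['tcp_pos'][2]-.045))
cv2.imwrite('pics/w5c.png',cv2.resize(im[60:260,130:380],(800,640))[:600])
E
```

```text
10.42 [ 0.6297 -0.2609  0.2963] R [[0.115, 0.993, -0.001], [0.993, -0.115, 0.002], [0.002, -0.001, -1.0]] F [-0.3  1.1 -0.1] g 0.1311492237195474 58.81297588348389 j [-0.5   0.42  1.13  0.    1.59 -0.38]
slot {'pixel': [250.8, 125.9], 'conf': 0.9} [ 0.63342965 -0.21243604  0.19      ]
key_tip {'pixel': [254.3, 209.3], 'conf': 0.87} [ 0.63068175 -0.26032725  0.2523774 ]
```

View pics/w5c.png

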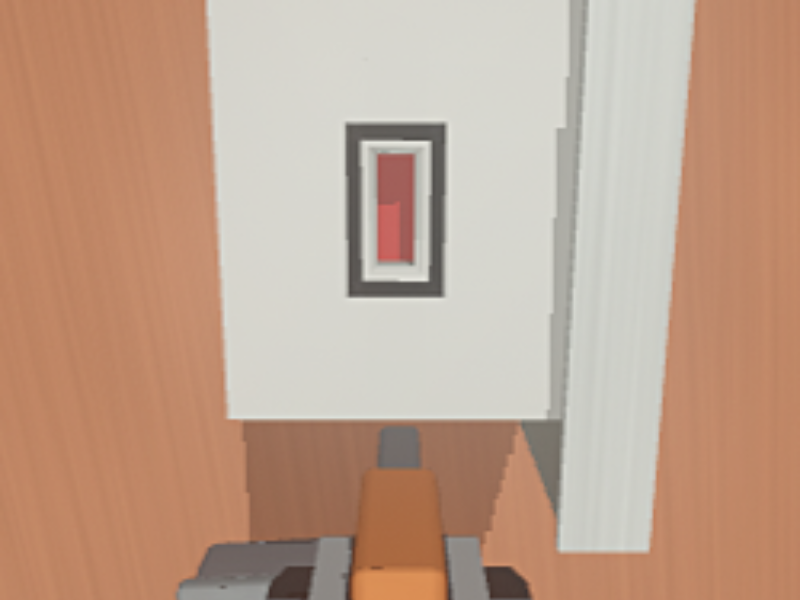

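The slot frame centres at crop (396,211), which is pixel (253.8,125.9), and is parallel to the blade. The blade's lower end is at crop x 379–420, row 428.

```bash
python3 - <<'E'
from h import *
s=manip.sense(); c=manip.calibration('wrist'); H=np.array(c['hand_eye']); W=np.eye(4); W[:3,:3]=R.from_rotvec(s['eef_rot']).as_matrix(); W[:3,3]=s['tcp_pos']
f=192/np.tan(np.radians(c['vfov'])/2); C=(W@H,f,c['cx'],c['cy']); print(np.round(H,3).tolist(),f,c['cx'],c['cy'])
q=lambda p,z: (W[:3,:3].T@(ray(C,p,z)-W[:3,3]))
o=lambda u,v:(130+u/3.2,60+v/3.2)
print('slot tool',q(o(396,211),.19), 'corners',[np.round(q(o(*a),.19),4) for a in [(346,123),(447,123),(444,297),(348,297)]])
print('blade +x edge tool',q(o(399.5,428),s['tcp_pos'][2]-.045), 'L/R',q(o(379,430),s['tcp_pos'][2]-.045)[1],q(o(420,430),s['tcp_pos'][2]-.045)[1])
print('bow lower +x edge', q(o(399,468),s['tcp_pos'][2]-.003), 'world slot',ray(C,o(396,211),.19))
E
```

```text
[[-0.0, -0.956, -0.293, 0.073], [1.0, -0.001, 0.001, 0.001], [-0.001, -0.293, 0.956, -0.143], [0.0, 0.0, 0.0, 1.0]] 303.97770231923056 254.15668567164144 186.53515977597237
slot tool [0.04832026 0.00057519 0.10743619] corners [array([ 0.0698, -0.0118,  0.1075]), array([0.0698, 0.0132, 0.1075]), array([0.0263, 0.013 , 0.1074]), array([ 0.0263, -0.0119,  0.1074])]
blade +x edge tool [0.01108276 0.00129107 0.04501422] L/R -0.002881662558797252 0.005464332045862956
bow lower +x edge [0.01828836 0.0010854  0.00302275] world slot [ 0.63625585 -0.21043538  0.19      ]
```

>>> move_arm(
  delta_rot=[
    [0,0,0],
    [0,0,0],
    [0,0,0],
    [0,0,0],
    [0,0,0],
    [0,0,0],
    [0,0,0],
    [0,0,0],
  ],
  xyz=[
    [0.025,-0.0007,0],
    [0.025,0,0],
    [0,0,0.02],
    [0,0,0.02],
    [0,0,0.013],
    [0,0,0],
    [0,0,0],
    [0,0,0],
  ],
  grip=[0.0,0.0,0.0,0.0,0.0,0.0,0.0,0.0],
)

```text
time: 11.23
tcp_pos: [0.6358, -0.2095, 0.2458]
eef_rot: [2.341, 2.091, 0.003]
force: [0.6, -0.2, 0.6]
grip_width: 0.131
grip_force: 58.8
```

```bash
python3 - <<'E'
from h import *
st()
im,C=cam('wrist'); cv2.imwrite('pics/w6.png',im)
cv2.imwrite('pics/w6c.png',cv2.resize(im[140:260,180:340],(800,600),interpolation=cv2.INTER_CUBIC))
E
```

```text
11.23 [ 0.6358 -0.2095  0.2458] R [[0.113, 0.994, 0.003], [0.994, -0.113, -0.0], [-0.0, 0.003, -1.0]] F [ 0.6 -0.2  0.6] g 0.13142617094461567 58.80439281463623 j [-0.42  0.41  1.26  0.    1.46 -0.31]
```

View pics/w6c.png

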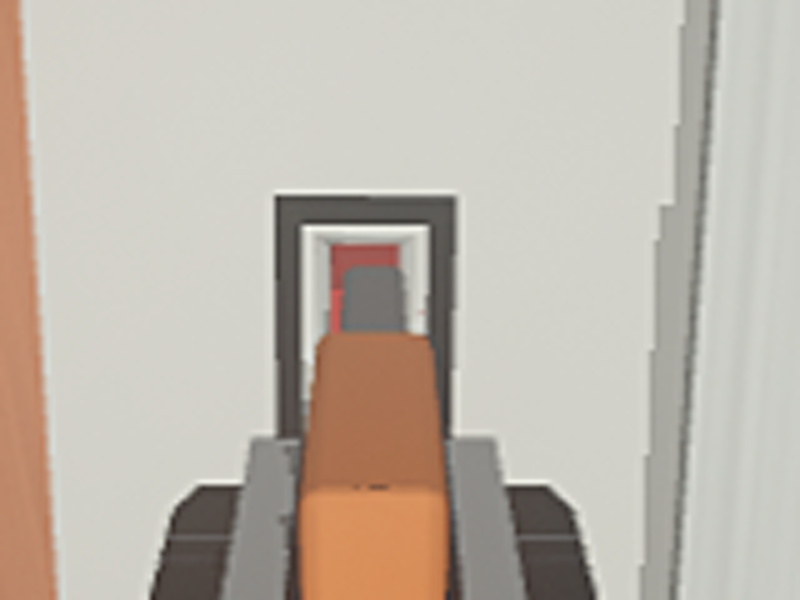

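The blade sits about 1.4 px right of the slot's centre column (373 against 366 in the crop). I'll compute the remaining correction.

```bash
python3 - <<'E'
from h import *
s=manip.sense(); c=manip.calibration('wrist'); H=np.array(c['hand_eye']); W=np.eye(4); W[:3,:3]=R.from_rotvec(s['eef_rot']).as_matrix(); W[:3,3]=s['tcp_pos']
f=192/np.tan(np.radians(c['vfov'])/2); C=(W@H,f,c['cx'],c['cy'])
q=lambda u,v,z: np.round(W[:3,:3].T@(ray(C,(180+u/5,140+v/5),z)-W[:3,3]),4)
z=s['tcp_pos'][2]
print(z,'frame top',q(366,196,.19)-[.02175,0,0],'inner top',q(366,226,.19)-[.016,0,0],'blade',q(373,266,z-.045)-[.013,0,0],'frame width',q(457,210,.19)-q(276,210,.19))
E
```

```text
0.2460856061107628 frame top [-0.00395  0.0002   0.0561 ] inner top [-0.0024  0.0002  0.0561] blade [-0.0015  0.0011  0.045 ] frame width [-1.00e-04  2.47e-02  1.00e-04]
```

>>> move_arm(
  delta_rot=[
    [0,0,0],
    [0,0,0],
    [0,0,0],
    [0,0,0],
    [0,0,0],
  ],
  xyz=[
    [-0.002,-0.0009,0],
    [0,0,0.005],
    [0,0,0.004],
    [0,0,0],
    [0,0,0],
  ],
  grip=[0.0,0.0,0.0,0.0,0.0],
)

```text
time: 11.7
tcp_pos: [0.6338, -0.212, 0.235]
eef_rot: [-2.344, -2.091, -0.001]
force: [0.0, -0.4, -1.4]
grip_width: 0.134
grip_force: 58.8
```

```bash
python3 - <<'E'
from h import *
st()
im,C=cam('wrist'); cv2.imwrite('pics/w7.png',im)
cv2.imwrite('pics/w7c.png',cv2.resize(im[160:235,205:305],(800,600),interpolation=cv2.INTER_CUBIC))
E
```

```text
11.7 [ 0.6338 -0.212   0.235 ] R [[0.114, 0.993, 0.0], [0.993, -0.114, 0.001], [0.001, 0.0, -1.0]] F [ 0.  -0.4 -1.4] g 0.13389720955656692 58.80457162857056 j [-0.43  0.42  1.28  0.    1.44 -0.31]
```

View pics/w7c.png

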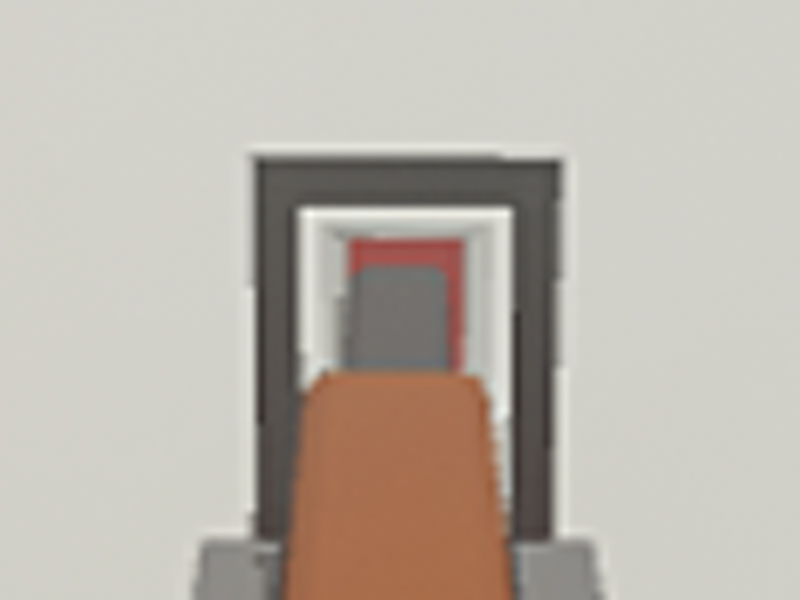

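```bash
python3 - <<'E'
from h import *
s=manip.sense(); c=manip.calibration('wrist'); H=np.array(c['hand_eye']); W=np.eye(4); W[:3,:3]=R.from_rotvec(s['eef_rot']).as_matrix(); W[:3,3]=s['tcp_pos']
f=192/np.tan(np.radians(c['vfov'])/2); C=(W@H,f,c['cx'],c['cy'])
q=lambda u,v,z: np.round(W[:3,:3].T@(ray(C,(205+u/8,160+v/8),z)-W[:3,3]),4)
st();z=s['tcp_pos'][2]
print('frame top',q(408,157,.19),'inner top',q(408,207,.19),'inner L/R',q(298,230,.19),q(514,230,.19),'red top@.178',q(406,240,.178),'blade',q(398,266,z-.045),q(398,266,z-.043),q(398,266,z-.047))
E
```

```text
11.75 [ 0.634  -0.212   0.2352] R [[0.114, 0.993, 0.001], [0.993, -0.114, 0.0], [0.0, 0.001, -1.0]] F [ 0.2  0.3 -0.8] g 0.13714794985288267 58.80454123020172 j [-0.43  0.42  1.28  0.    1.44 -0.31]
frame top [0.0206 0.002  0.0452] inner top [0.0164 0.002  0.0452] inner L/R [ 0.0144 -0.0069  0.0452] [0.0144 0.0106 0.0453] red top@.178 [0.0098 0.002  0.0572] blade [0.0114 0.0012 0.045 ] [0.0121 0.0012 0.043 ] [0.0108 0.0012 0.047 ]
```

Centred apart from about +0.7 mm in y and +0.3 mm in x. I'll insert carefully.

>>> move_arm(
  delta_rot=[
    [0,0,0],
    [0,0,0],
    [0,0,0],
    [0,0,0],
    [0,0,0],
    [0,0,0],
  ],
  xyz=[
    [0.0003,0.0007,0],
    [0,0,0.002],
    [0,0,0.002],
    [0,0,0.002],
    [0,0,0.002],
    [0,0,0],
  ],
  grip=[0.0,0.0,0.0,0.0,0.0,0.0],
)

```text
time: 12.25
tcp_pos: [0.6346, -0.2116, 0.2268]
eef_rot: [-2.344, -2.091, -0.001]
force: [-0.0, -0.4, -0.7]
grip_width: 0.13
grip_force: 58.8
```

>>> move_arm(
  delta_rot=[
    [0,0,0],
    [0,0,0],
    [0,0,0],
    [0,0,0],
    [0,0,0],
    [0,0,0],
    [0,0,0],
  ],
  xyz=[
    [0,0,0.002],
    [0,0,0.002],
    [0,0,0.002],
    [0,0,0.003],
    [0,0,0.003],
    [0,0,0.002],
    [0,0,0],
  ],
  grip=[0.0,0.0,0.0,0.0,0.0,0.0,0.0],
)

```text
time: 12.83
tcp_pos: [0.6345, -0.2116, 0.2127]
eef_rot: [-2.344, -2.091, -0.001]
force: [-0.8, -0.4, -0.1]
grip_width: 0.13
grip_force: 58.8
```

>>> move_arm(
  delta_rot=[
    [0,0,0],
    [0,0,0],
    [0,0,0],
    [0,0,0],
    [0,0,0],
    [0,0,0],
    [0,0,0],
  ],
  xyz=[
    [0,0,0.002],
    [0,0,0.002],
    [0,0,0.002],
    [0,0,0.002],
    [0,0,0.002],
    [0,0,0.002],
    [0,0,0],
  ],
  grip=[0.0,0.0,0.0,0.0,0.0,0.0,0.0],
)

```text
time: 13.42
tcp_pos: [0.6351, -0.2118, 0.2017]
eef_rot: [2.343, 2.09, 0.002]
force: [-0.8, -0.3, 4.9]
grip_width: 0.131
grip_force: 59.6
```

>>> move_arm(
  delta_rot=[
    [0,0,0],
    [0,0,0],
    [0,0,0],
  ],
  xyz=[
    [0,0,0],
    [0,0,0],
    [0,0,0],
  ],
  grip=[0.0,0.0,0.0],
)

```text
time: 13.67
tcp_pos: [0.6351, -0.2118, 0.202]
eef_rot: [2.343, 2.09, 0.002]
force: [-1.0, 0.7, 5.2]
grip_width: 0.134
grip_force: 59.6
```

```bash
python3 - <<'E'
from h import *
st()
im,C=cam('wrist'); cv2.imwrite('pics/w8.png',im); st()
cv2.imwrite('pics/w8c.png',cv2.resize(im[150:350,156:356],(600,600),interpolation=cv2.INTER_CUBIC))
E
```

```text
13.67 [ 0.6351 -0.2118  0.202 ] R [[0.114, 0.994, 0.002], [0.994, -0.114, -0.0], [0.0, 0.002, -1.0]] F [-1.   0.7  5.2] g 0.13353729343801607 59.64085936546326 j [-0.43  0.43  1.34  0.    1.37 -0.31]
13.72 [ 0.6351 -0.2118  0.202 ] R [[0.114, 0.994, 0.002], [0.994, -0.114, -0.0], [0.0, 0.002, -1.0]] F [-0.3  0.4  4.5] g 0.12929839972471974 59.64143693447113 j [-0.43  0.43  1.34  0.    1.37 -0.31]
```

View pics/w8c.png

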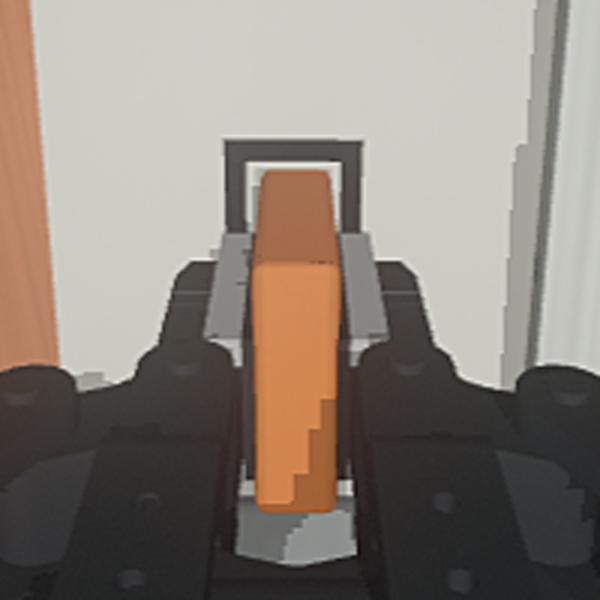

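The blade is in the slot and centred, pushed back with about 5 N. I'll press it to the stop.

>>> move_arm(
  delta_rot=[
    [0,0,0],
    [0,0,0],
    [0,0,0],
    [0,0,0],
    [0,0,0],
  ],
  xyz=[
    [0,0,0.001],
    [0,0,0.001],
    [0,0,0.001],
    [0,0,0],
    [0,0,0],
  ],
  grip=[0.0,0.0,0.0,0.0,0.0],
)

```text
time: 14.13
tcp_pos: [0.6351, -0.2118, 0.1992]
eef_rot: [2.343, 2.09, 0.002]
force: [-0.6, -0.2, 6.5]
grip_width: 0.132
grip_force: 59.9
```

```bash
python3 -c "
from h import *
print(manip.hand_in())"
```

```text
the job is handed in; nothing more can be done
None
```

I handed the job in at about 14 s with the drawer pulled about 125 mm open, the key's blade through the slot and the bow still gripped at about 60 N; the last reading, 6.5 N of push-back, puts the latch about 10 of its 12 mm down, and no verdict came back.

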